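# Stroke the ridge of the model house

## Robot

A 7-joint arm with a two-finger parallel gripper is mounted at the origin on the work surface. World frame = base frame: x ahead of the robot, y to its left, z up, the work surface at z = 0. Lengths are in m, angles in rad, forces in N, time in s.
With the tool pointing down it reaches from about 0.4 to 0.85 m from the base axis. Payload 4.5 kg.
Tool frame: the origin (TCP) lies midway between the tips of the shut fingers; the grasp point (between the pads) lies 19 mm behind it; z points along the fingers, y is the direction in which the jaws open and shut (so a half turn about z gives the same grasp; the last joint's range is limited). The gripper opens to 88 mm and grips with 3 to 60 N. Pads are 18 mm wide; open, the fingers measure 123 mm over their backs; the gripper's body (75 mm by 187 mm) begins 45 mm behind the grasp point.
Start: joints at [1.328, 0.689, -0.195, 1.565, 0.157, 0.902, -0.215], TCP at [0.171, -0.601, 0.239] pointing down, gripper open.
Joint ranges: [-3.01, 3.01], [-0.46, 2.08], [-1.47, 1.51], [0.13, 2.56], [-1, 4.14], [0.04, 2.09], [-2.66, 2.66]. Speed limits (rad/s): [2.57, 2.57, 3.14, 3.14, 3.14, 3.14, 3.14].

## Interface

Orientations are given as a unit quaternion [x, y, z, w].
In Python, from plant import get_state, snapshot, finish_job, find_in gives the robot as it stands.
- The arm moves only by the shell command python3 -m creep 'ROWS' [OPENING] [FORCE]. ROWS is JSON, one flat list of numbers, 6 for each row, row after row: the shift along the tool's x, y, z in mm, then the turn, a rotation vector about the tool's x, y, z in degrees. In form: [tx, ty, tz, wx, wy, wz, tx, ty, tz, wx, wy, wz, ...]. A call has 1 to 5 rows; each row shifts and turns the pose as measured when the row begins, along the tool's axes as they then stand; what a row does not reach is not made up. A row lasts 1/12 s, in which the tool goes at most 41.7 mm and 7.16 degrees, less where a joint would pass 70% of its speed; a pose out of reach is approached as far as the arm can. A call is refused whole if a number of a shift passes 41.7 or a number of a turn 7.16, either way. A call with a gripper value outside its range is refused whole. OPENING is the finger opening in mm, from 0 to 88.1, set as the call begins (- or left out, the last holds). The fingers move at their own pace and stop on an object; FORCE is the grip in N (left out, the last holds). Time passes only in rows, so rows that do not move let the fingers close. It gives the time, the measured TCP pose, the force and the opening at its end, in the units of the state.
- get_state(): the state, without advancing time (a new reading comes with each control period).
- snapshot(name): name is "scene" or "side" or "wrist"; returns a dict with "color" (384x512x3 uint8, red, green, blue), "intrinsics" (3x3 intrinsics, pixels), "extrinsics" (4x4, takes a point from world to camera coordinates). Camera axes: x right, y down, z forward; pixel columns grow to the right and rows downward; lengths in m; the calibration is good to about 2 mm. A picture is of the moment at which its call begins. There is no depth.
- finish_job(): hands the job in, once; it reports no verdict.
Trained networks look in the newest picture that a camera, given by its name, has taken for a name from the list of things; names that differ only in an ending like _2 or _b are one class to them, and where a whole thing is asked for, a point or a joint stands for the part that bears it (a point fixed in the world has none). Each returns a list of dicts, best first, with "score" (0 to 1); they miss things now and then, are a little off and sometimes report something else, mostly with a low value. They report only what shows in the picture. A call takes as long as a camera call.
- find_in(thing, camera): "xy" ([column, row] in pixels, amid what is visible of it).
The state is a dict: "clock": time; "q": joint angles; "qd": joint speeds; "joint_torque": joint torques, N m; "tool_pos": TCP position; "eef_rot": TCP orientation; "contact_force": force on the tool from outside, world axes, zero at the start; "moment": the same for the moment, N m; "opening": opening from 0.0 (shut) to 1.0 (fully open).
Only numpy, scipy, OpenCV 4.12 (cv2) and the standard library are available. Lean on these libraries where they do the work, as an engineer would, in place of code of your own. Each camera call takes 0.05 s, during which the arm holds its last target.

## Task

Check the sprung ridge cap of the model house by feel: with the gripper's fingertips closed, touch down gently on the end of the ridge beside the chimney, and run them along the top of the ridge to the very last piece at the other end, pressing lightly all the way and not lifting off in between. Finish there, with the fingertips still holding the last piece lightly pressed down. Do not lift or shift the house, press hard, or disturb the pot, tree and wood block beside it.

Things in the scene. Friction and masses are not known exactly. Their poses are not given: they have to be found in the camera images.
- house: loose model house, 0.7 to 1.2 kg, ochre walls, terracotta gable roof falling at 36 degrees each side, 128 mm wide (its x), 222 mm long (its y, along the ridge); origin at the centre of its underside, z up. Top of ridge cap 156 mm above the bench. Brick chimney 20 x 24 mm, centre 42 mm to the +x side of the ridge and 75 mm from the middle towards -y, top 6 mm above the cap
- ridge_start (a point): point on top of the ridge cap, at the middle of piece 1 (the chimney end), 19 mm from that end of the cap; rides with the cap
- ridge_mid (a point): point on top of the ridge cap (a straight terracotta half-round rod of six abutting pieces, 228 mm long, 26 mm wide) at the middle of its length; rides with the cap; y along the ridge away from the chimney end, z up
- ridge_end (a point): point on top of the ridge cap at the middle of piece 6 (the end away from the chimney), 19 mm from that end of the cap; rides with the cap
- ridge (a joint): how far the ridge cap is pressed down, m: 0 at rest, 0.010 at its stop. All six pieces move down together, level, on springs: thin pale mortar lines mark the joints between pieces; it takes about 1.5 N to start and 0.5 N more per mm
- cap1: piece 1 of 6 of the ridge cap, counted from the chimney end: half-round terracotta, 38 mm long along the ridge, 26 mm wide; origin on the rod's axis at the middle of its length, 13 mm below its top
- cap2: piece 2 of 6 of the ridge cap, counted from the chimney end: half-round terracotta, 38 mm long along the ridge, 26 mm wide; origin on the rod's axis at the middle of its length, 13 mm below its top
- cap3: piece 3 of 6 of the ridge cap, counted from the chimney end: half-round terracotta, 38 mm long along the ridge, 26 mm wide; origin on the rod's axis at the middle of its length, 13 mm below its top
- cap4: piece 4 of 6 of the ridge cap, counted from the chimney end: half-round terracotta, 38 mm long along the ridge, 26 mm wide; origin on the rod's axis at the middle of its length, 13 mm below its top
- cap5: piece 5 of 6 of the ridge cap, counted from the chimney end: half-round terracotta, 38 mm long along the ridge, 26 mm wide; origin on the rod's axis at the middle of its length, 13 mm below its top
- cap6: piece 6 of 6 of the ridge cap, counted from the chimney end: half-round terracotta, 38 mm long along the ridge, 26 mm wide; origin on the rod's axis at the middle of its length, 13 mm below its top
- paint_pot: closed paint jar, 42 mm across, 55 mm tall, standing beside the house; origin under its centre; to be left alone
- tree: turned wooden toy tree, 42 mm across, 85 mm tall, beside the house; origin under its centre; to be left alone
- offcut: dark wood block 30 x 75 x 20 mm lying beside the house; origin under its centre; to be left alone

How it is judged:
On the way, in this order (a step that is already met when the one before it is completed fails the run):
1. the fingertips touch the ridge cap's first piece, at the chimney end (contact force between the fingers and cap1 above 0.3 N), for 0.1 s.
2. the fingertips have moved on to piece 2 of the cap, off the piece before (contact force between the fingers and cap2 above 0.3 N and contact force between the fingers and cap1 below 0.1 N), for 0.1 s.
3. the fingertips have moved on to piece 3 of the cap, off the piece before (contact force between the fingers and cap3 above 0.3 N and contact force between the fingers and cap2 below 0.1 N), for 0.1 s.
4. the fingertips have moved on to piece 4 of the cap, off the piece before (contact force between the fingers and cap4 above 0.3 N and contact force between the fingers and cap3 below 0.1 N), for 0.1 s.
5. the fingertips have moved on to piece 5 of the cap, off the piece before (contact force between the fingers and cap5 above 0.3 N and contact force between the fingers and cap4 below 0.1 N), for 0.1 s.
6. the fingertips have moved on to piece 6 of the cap, off the piece before (contact force between the fingers and cap6 above 0.3 N and contact force between the fingers and cap5 below 0.1 N), for 0.1 s.
At the end, for the whole second after the job is handed in: The fingertips rest on the last piece (6) with more than 0.5 N and hold the cap pressed down by 0.8 to 9.8 mm (short of its stop); the house has moved less than 15 mm and tilts less than 0.08 rad (contact force between the fingers and cap6 above 0.5 N and value of joint ridge between 0.0008 and 0.0098 m and distance of house from where it was at the start of the episode below 0.015 m and angle between house's own z axis and vertical below 0.08 rad); the arm keeps its last pose, push and grip.
It fails at once if the house is pressed with more than 15 N (contact force between the fingers and house above 15 N).
It fails at once if the house is lifted, shifted by more than 15 mm or tipped (not (distance of house from where it was at the start of the episode below 0.015 m and angle between house's own z axis and vertical below 0.08 rad)).
It fails at once if the fingertips lift off: they are just over the middle of the ridge (over 60 mm from the ends, tips within some 12 mm of it) without pressing the cap (value of joint ridge below 0.0002 m and y of the grasp point in the frame of ridge_mid between -0.054 and 0.054 m and x of the grasp point in the frame of ridge_mid between -0.012 and 0.012 m and z of the grasp point in the frame of ridge_mid between 0 and 0.031 m).
It fails at once if the pot, tree or wood block is moved by more than 20 mm (distance of any of paint_pot, tree, offcut from where it was at the start of the episode above 0.02 m).
It also fails if it takes over 38 s, if anything falls off the work surface, if the arm or the gripper's body presses on something with over 40 N, if the wrist force passes 120 N, or if a joint passes its speed limit or range.

## Working session

There is one attempt and no reset: what is moved stays moved. The work goes in short steps, Python scripts to look and compute and a shell command to move; the robot and the scene stay as the last step left them, time stands still between calls to the robot, and variables do not carry over. Pictures are saved under pics/ and viewed, and the job is handed in when it is done.

```bash
ls; mkdir -p pics; python3 - <<'E'
from plant import *
import cv2,numpy as np
s=get_state(); print({k:np.round(v,3).tolist() for k,v in s.items()})
for c in("scene","side","wrist"):
    p=snapshot(c); cv2.imwrite(f"pics/{c}0.png",p["color"][:,:,::-1])
    print(c,np.round(p["intrinsics"],1).tolist(),np.round(p["extrinsics"],4).tolist())
    for t in("house","ridge_start","ridge_mid","ridge_end","cap1","cap6","paint_pot","tree","offcut"):
        print(t,[(np.round(d["xy"],1).tolist(),round(d["score"],2)) for d in find_in(t,c)[:2]])
E
```

```text
pics
{'clock': 0.0, 'q': [1.328, 0.69, -0.194, 1.566, 0.157, 0.902, -0.215], 'qd': [-0.002, -0.001, -0.0, 0.001, -0.0, 0.0, -0.001], 'joint_torque': [0.001, -52.757, -1.267, -15.343, -0.053, 0.007, 0.0], 'tool_pos': [0.171, -0.601, 0.238], 'eef_rot': [0.99, 0.138, -0.0, -0.001], 'contact_force': [-0.035, 0.542, 0.131], 'moment': [0.037, 0.042, -0.003], 'opening': 0.998}
scene [[428.2, 0.0, 257.4], [0.0, 428.2, 194.3], [0.0, 0.0, 1.0]] [[-0.3718, 0.9283, -0.0052, 0.1502], [0.6135, 0.2415, -0.7518, -0.2654], [-0.6967, -0.2827, -0.6593, 1.3423], [0.0, 0.0, 0.0, 1.0]]
house [([239.9, 208.5], 0.86), ([248.3, 176.6], 0.53)]
ridge_start [([237.5, 175.5], 0.71)]
ridge_mid [([238.7, 178.8], 0.95), ([190.5, 176.4], 0.23)]
ridge_end [([239.7, 177.6], 0.67)]
cap1 [([210.1, 177.3], 0.8), ([231.7, 178.0], 0.68)]
cap6 [([210.1, 177.3], 0.8), ([231.7, 178.0], 0.68)]
paint_pot [([202.0, 270.6], 0.64)]
tree []
offcut []
side [[374.9, 0.0, 253.4], [0.0, 374.9, 186.0], [0.0, 0.0, 1.0]] [[0.8803, -0.4744, 0.0028, -0.4774], [-0.3452, -0.6446, -0.6821, 0.2932], [0.3254, 0.5995, -0.7312, 0.5288], [0.0, 0.0, 0.0, 1.0]]
house [([248.6, 217.2], 0.67)]
ridge_start [([258.7, 186.9], 0.6), ([201.3, 160.9], 0.16)]
ridge_mid [([254.7, 182.5], 0.74), ([296.9, 211.0], 0.22)]
ridge_end [([255.6, 186.1], 0.63)]
cap1 [([276.4, 199.1], 0.79), ([203.6, 157.8], 0.74)]
cap6 [([276.4, 199.1], 0.79), ([203.6, 157.8], 0.74)]
paint_pot [([321.7, 197.6], 0.95)]
tree [([236.0, 292.6], 0.97)]
offcut [([166.1, 259.7], 0.97), ([258.9, 190.5], 0.28)]
wrist [[290.1, 0.0, 253.2], [0.0, 290.1, 186.5], [0.0, 0.0, 1.0]] [[0.2742, -0.9617, 0.0, -0.626], [-0.9159, -0.2612, 0.3048, -0.0428], [-0.2931, -0.0836, -0.9524, 0.3895], [0.0, 0.0, 0.0, 1.0]]
house []
ridge_start []
ridge_mid []
ridge_end []
cap1 []
cap6 []
paint_pot []
tree []
offcut []
```

View pics/scene0.png

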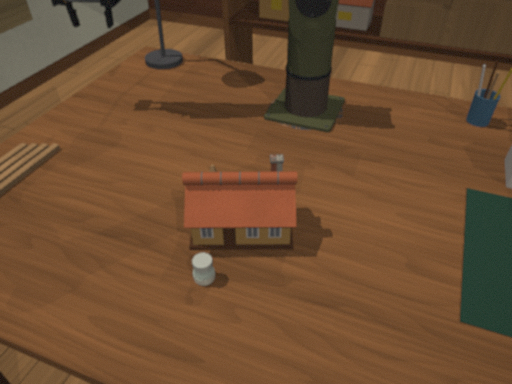

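View pics/side0.png

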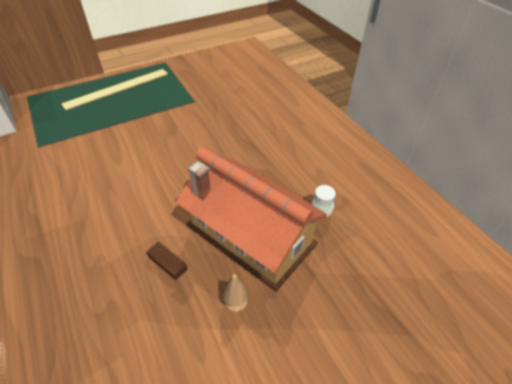

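The scene view shows the ridge from about (184,178) to (297,177), with the chimney at (277,160). In the side view the ridge runs from (202,154) at the chimney end to (320,215), with the pot at (324,198), the tree at (236,293) and the block at (167,260). I'll zoom in for exact ridge ends.

```bash
python3 - <<'E'
import cv2
a=cv2.imread("pics/scene0.png")[145:205,170:310]; b=cv2.imread("pics/side0.png")[140:230,185:335]
cv2.imwrite("pics/za.png",cv2.resize(a,None,fx=5.5,fy=5.5,interpolation=cv2.INTER_CUBIC))
cv2.imwrite("pics/zb.png",cv2.resize(b,None,fx=5,fy=5,interpolation=cv2.INTER_CUBIC))
E
```

```text
(no output)
```

View pics/za.png

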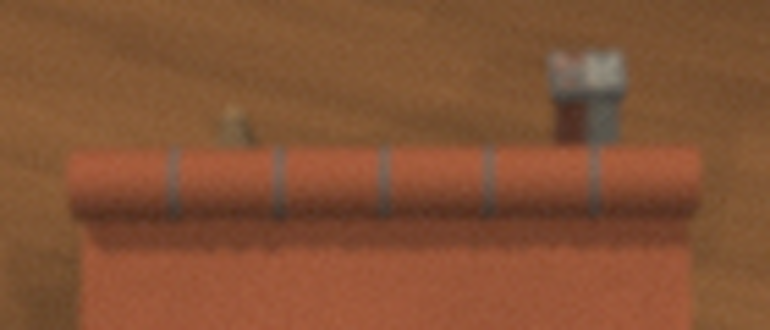

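View pics/zb.png

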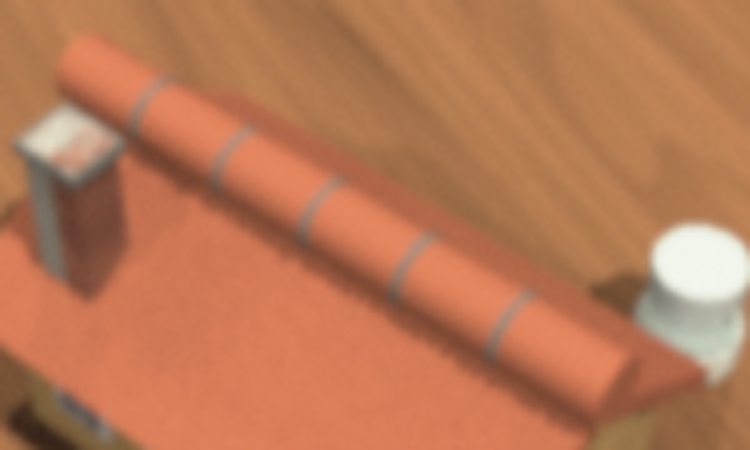

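```bash
cat > fit.py <<'E'
from plant import *
import numpy as np
from scipy.optimize import least_squares
za=np.array([[174,147],[280,146],[385,145],[489,145],[595,146]],float)/5.5+[170,145]
zb=np.array([[165,77],[252,127],[340,179],[433,233],[531,291]],float)/5+[185,140]
C={c:snapshot(c) for c in("scene","side")}
def proj(c,P):
    E=C[c]["extrinsics"];K=C[c]["intrinsics"];q=P@E[:3,:3].T+E[:3,3];q=q@K.T;return q[:,:2]/q[:,2:]
def pred(p):
    x,y,th,dz=p; d=np.array([np.cos(th),np.sin(th),0]);n=np.array([-d[1],d[0],0])
    out=[]
    for c,order in(("scene",[2,1,0,-1,-2]),("side",[-2,-1,0,1,2])):
        for k in order:
            a=np.linspace(-1.57,1.57,181)
            P=np.array([x,y,.143+dz])+d*.038*k+.013*(np.sin(a)[:,None]*n+np.cos(a)[:,None]*[0,0,1])
            u=proj(c,P); v=proj(c,P[90:91]+d*.01)-proj(c,P[90:91]);v/=np.linalg.norm(v)
            m=np.array([v[0,1],-v[0,0]]); m*=-np.sign(m[1]) ; out.append(u[np.argmax(u@m)])
    return np.array(out)
obs=np.vstack([za,zb])
for fz in(0,1):
    f=lambda p:(pred([p[0],p[1],p[2],p[3]*fz])-obs).ravel()
    for t0 in(-1.5,1.6):
        r=least_squares(f,[.5,0,t0,0],diff_step=1e-4); print(fz,np.round(r.x,4),r.cost, np.round(r.fun.reshape(-1,2)[[0,4,5,9]],1).tolist())
s=get_state();print(s["clock"],s["tool_pos"])
E
python3 fit.py
```

```text
0 [ 0.5451  0.0203 -1.1759  0.    ] 1.938298726798733 [[0.8, -0.1], [-0.2, -0.9], [1.0, 0.5], [0.1, -0.4]]
0 [ 0.5451  0.0203 -1.1759  0.    ] 1.9382987296691965 [[0.8, -0.1], [-0.2, -0.9], [1.0, 0.5], [0.1, -0.4]]
1 [ 5.451e-01  2.040e-02 -1.175e+00 -4.000e-04] 1.8111220156336278 [[0.9, 0.1], [-0.1, -0.8], [1.0, 0.7], [0.1, -0.3]]
1 [ 5.451e-01  2.040e-02 -1.175e+00 -4.000e-04] 1.8111220136381996 [[0.9, 0.1], [-0.1, -0.8], [1.0, 0.7], [0.1, -0.3]]
1.6 [ 0.17083622 -0.60124056  0.23874934]
```

```bash
cat > rem.py <<'E'
import sys,numpy as np
from plant import get_state
from scipy.spatial.transform import Rotation as R
M=np.array([.5451,.0203]);th=-1.1759;d=np.array([np.cos(th),np.sin(th)])
def main(s_mm,z_mm,lat=0):
    s=get_state();p=np.array(s["tool_pos"]);r=R.from_quat(s["eef_rot"])
    n=np.array([-d[1],d[0]])
    T=np.r_[M+d*s_mm/1e3+n*lat/1e3,z_mm/1e3]
    D=np.c_[-np.r_[d,0],np.r_[n[0],n[1],0]*1.0,[0,0,-1]]
    D[:,1]=np.cross(D[:,2],D[:,0])
    rot=(r.inv()*R.from_matrix(D)).as_rotvec(degrees=True)
    along=(p[:2]-M)@d*1e3;la=(p[:2]-M)@n*1e3
    print("t",round(s["clock"],2),"tcp",np.round(p*1e3,1),"along",round(along,1),"lat",round(la,1),"F",np.round(s["contact_force"],2),"open",round(s["opening"],3))
    print("remaining tool mm",np.round(r.inv().apply(T-p)*1e3,1),"rot",np.round(rot,1))
main(*map(float,sys.argv[1:]))
E
python3 rem.py -95 215
```

```text
t 1.6 tcp [ 170.8 -601.2  238.7] along 429.7 lat -584.6 F [ 0.26  0.82 -0.18] open 1.0
remaining tool mm [ 518.7 -589.9   23.7] rot [  0.    0.  -96.8]
```

```bash
python3 -m creep '[22,-25,0,0,0,-7, 25,-22,0,0,0,-7, 27,-19,0,0,0,-7, 29,-15,0,0,0,-7, 31,-12,0,0,0,-7]' 0 20; python3 rem.py -95 215
```

```text
clock: 2.02
tool_pos: [0.2382, -0.4548, 0.2375]
eef_rot: [0.902, 0.432, -0.003, 0.004]
contact_force: [1.0, 0.0, 0.0]
opening: 0.645
t 2.02 tcp [ 238.2 -454.8  237.5] along 320.4 lat -466.1 F [1.   0.03 0.05] open 0.645
remaining tool mm [ 608.2 -141.7   16.6] rot [ -0.    0.6 -61.4]
```

```bash
python3 -m creep '[36,-9,0,0,0,-6, 36,-5,0,0,0,-6, 37,-1,0,0,0,-6, 37,3,0,0,0,-6, 37,6,0,0,0,-6]'; python3 rem.py -95 215
```

```text
clock: 2.43
tool_pos: [0.3165, -0.2801, 0.2368]
eef_rot: [0.751, 0.66, -0.004, 0.005]
contact_force: [0.6, -1.3, 0.8]
opening: 0.272
t 2.43 tcp [ 316.5 -280.1  236.8] along 189.3 lat -326.6 F [ 0.65 -1.34  0.79] open 0.272
remaining tool mm [409.9 140.2  16.8] rot [ -0.    0.8 -30.1]
```

```bash
python3 -m creep '[35,12,0,0,0,-6, 34,15,0,0,0,-6, 32,19,0,0,0,-6, 30,22,0,0,0,-5, 28,24,0,0,0,-4]'; python3 rem.py -95 215
```

```text
clock: 2.85
tool_pos: [0.3982, -0.1046, 0.236]
eef_rot: [0.567, 0.824, -0.005, 0.007]
contact_force: [0.2, -0.1, -0.1]
opening: 0.004
t 2.85 tcp [ 398.2 -104.6  236. ] along 58.7 lat -183.7 F [ 0.24 -0.12 -0.13] open 0.004
remaining tool mm [159.5 178.9  18.1] rot [-0.1  1.  -1.7]
```

```bash
python3 -m creep '[26,29,0,0,0.3,-1, 26,29,0,0,0.3,-1, 26,29,0,0,0.3,0, 26,29,0,0,0.3,0, 26,29,0,0,0.3,0]'; python3 rem.py -95 215;python3 -m creep '[20,22,0,0,0.3,0, 10,12,0,0,0,0, 0,0,0,0,0,0]';python3 rem.py -95 185
```

```text
clock: 3.27
tool_pos: [0.4853, 0.0797, 0.2357]
eef_rot: [0.551, 0.835, 0.002, -0.003]
contact_force: [0.9, -1.0, -0.7]
opening: 0.006
t 3.27 tcp [485.3  79.7 235.7] along -77.9 lat -32.4 F [ 0.92 -0.97 -0.72] open 0.006
remaining tool mm [16.7 32.6 20.8] rot [-0.  -0.5  0.5]
clock: 3.52
tool_pos: [0.5088, 0.1339, 0.2373]
eef_rot: [0.547, 0.837, 0.009, -0.006]
contact_force: [0.6, 0.7, 0.9]
opening: 0.005
t 3.52 tcp [508.8 133.9 237.3] along -118.9 lat 10.2 F [0.65 0.71 0.92] open 0.005
remaining tool mm [-24.7 -11.1  51.7] rot [ 0.5 -1.1  1.1]
```

```bash
python3 -m creep '[-12,-5,10,0,-0.5,0.5, -10,-5,15,0.3,-0.5,0.5, -3,-1,15,0,0,0, 0,0,10,0,0,0, 0,0,0,0,0,0]'; python3 rem.py -95 185
python3 - <<'E'
from plant import *
import cv2
for c in("scene","side","wrist"):
    p=snapshot(c); cv2.imwrite(f"pics/{c}1.png",p["color"][:,:,::-1])
    im={"scene":p["color"][90:210,160:320],"side":p["color"][80:230,150:350],"wrist":p["color"]}[c]
    im=cv2.resize(im,(640,480),interpolation=cv2.INTER_CUBIC);cv2.imwrite(f"pics/{c}1z.png",im[:,:,::-1])
    if c=="wrist":print(p["intrinsics"],p["extrinsics"])
E
python3 rem.py -95 185
```

```text
clock: 3.93
tool_pos: [0.5086, 0.1043, 0.1859]
eef_rot: [0.554, 0.832, 0.002, 0.001]
contact_force: [-0.5, -0.2, 0.4]
opening: 0.001
t 3.93 tcp [508.6 104.3 185.9] along -91.6 lat -1.3 F [-0.55 -0.24  0.43] open 0.001
remaining tool mm [3.4 1.4 0.9] rot [0.2 0.  0.1]
[[290.05100156   0.         253.16993675]
 [  0.         290.05100156 186.52531114]
 [  0.           0.           1.        ]] [[ 0.92199917  0.38713954  0.00636477 -0.51116721]
 [ 0.36697148 -0.87897414  0.30452652 -0.12135746]
 [ 0.12348873 -0.27843751 -0.95248259  0.3070766 ]
 [ 0.          0.          0.          1.        ]]
t 4.08 tcp [510.  105.8 187.9] along -92.4 lat 0.6 F [-0.9   0.23  0.16] open 0.004
remaining tool mm [ 2.6 -0.6  2.9] rot [0.5 0.  0.1]
```

View pics/scene1z.png

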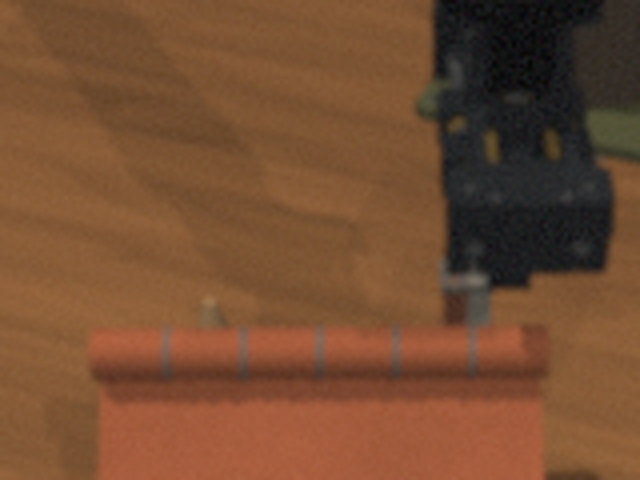

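View pics/side1z.png

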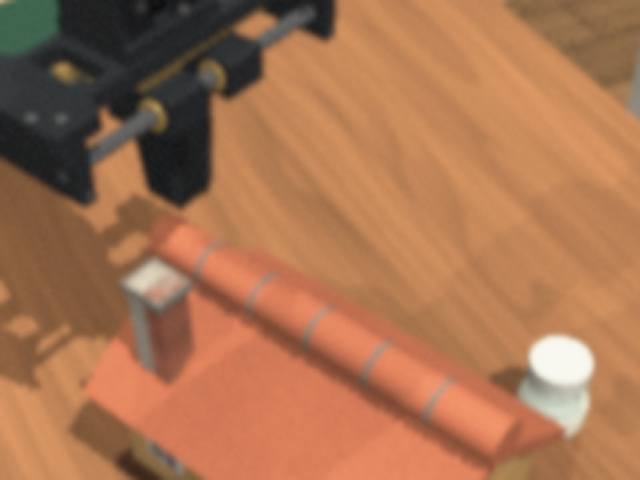

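View pics/wrist1z.png

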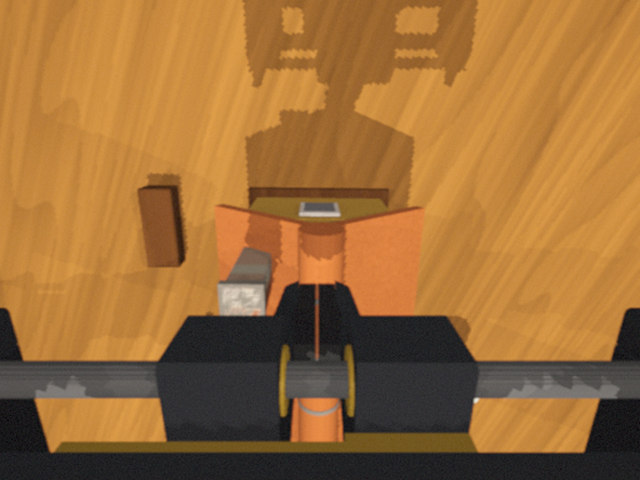

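In the wrist view the shut fingers (column ~317) sit centred over the ridge (~320), over piece 1, clear of the chimney at (243,300). The readings are noisy, so I'll average them over holds.

```bash
cat > avg.py <<'E'
import sys,numpy as np
from plant import get_state,snapshot
from scipy.spatial.transform import Rotation as R
M=np.array([.5451,.0203]);th=-1.1759;d=np.array([np.cos(th),np.sin(th)]);n=np.array([-d[1],d[0]])
N=int(sys.argv[1]);P=[];F=[];Q=[]
for i in range(N):
    s=get_state();P.append(s["tool_pos"]);F.append(s["contact_force"]);Q.append(s["eef_rot"])
    if i<N-1: snapshot("side")
P=np.array(P)*1e3;p=P.mean(0);r=R.from_quat(Q).mean()
D=np.c_[-np.r_[d,0],np.cross([0,0,-1],-np.r_[d,0]),[0,0,-1]]
e=(r.inv()*R.from_matrix(D)).as_rotvec(degrees=True)
print("t",round(s["clock"],2),"z",round(p[2],2),"sd",np.round(P.std(0),2),"along",round((p[:2]/1e3-M)@d*1e3,1),"lat",round((p[:2]/1e3-M)@n*1e3,1),"F",np.round(np.mean(F,0),2),"sdF",np.round(np.std(F,0),2),"rotfix",np.round(e,2),"open",s["opening"])
E
python3 avg.py 8
```

```text
t 4.43 z 188.11 sd [0.13 0.2  0.15] along -92.8 lat 1.0 F [ 0.07 -0.04 -0.2 ] sdF [0.55 0.44 0.4 ] rotfix [0.54 0.   0.15] open 0.004070713216983313
```

```bash
python3 -m creep '[2,-1,6,0.5,0,0, 0,0,6,0,0,0, 0,0,5,0,0,0, 0,0,4,0,0,0, 0,0,2,0,0,0]'; python3 avg.py 5
```

```text
clock: 4.85
tool_pos: [0.5086, 0.1084, 0.163]
eef_rot: [0.553, 0.833, 0.0, 0.0]
contact_force: [0.4, 0.1, 0.3]
opening: 0.007
t 5.05 z 163.29 sd [0.2  0.07 0.39] along -95.3 lat 0.3 F [-0.08  0.21  0.05] sdF [0.36 0.45 0.65] rotfix [ 0.03 -0.    0.17] open 0.0064788177233280255
```

```bash
python3 -m creep '[0,0,3,0,0,0, 0,0,2,0,0,0, 0,0,2,0,0,0, 0,0,1,0,0,0]'; python3 avg.py 4;python3 -m creep '[0,0,2,0,0,0, 0,0,1,0,0,0]'; python3 avg.py 4;
```

```text
clock: 5.38
tool_pos: [0.5097, 0.1087, 0.156]
eef_rot: [0.554, 0.833, 0.001, 0.001]
contact_force: [-0.4, -0.3, 1.5]
opening: 0.006
t 5.53 z 156.09 sd [0.02 0.01 0.1 ] along -95.2 lat 1.3 F [-0.32  0.08  1.91] sdF [0.35 0.58 0.24] rotfix [0.2  0.01 0.15] open 0.008638770155092113
clock: 5.7
tool_pos: [0.5097, 0.1087, 0.1535]
eef_rot: [0.554, 0.833, 0.001, 0.001]
contact_force: [-1.6, -0.5, 3.2]
opening: 0.008
t 5.85 z 153.54 sd [0.03 0.01 0.05] along -95.2 lat 1.3 F [-0.98 -0.12  3.  ] sdF [0.38 0.49 0.21] rotfix [0.22 0.03 0.15] open 0.007470716486455357
```

```bash
python3 -m creep '[0,0,2,0,0,0, -2,0,0.5,0,0,0, -3,0,0,0,0,0, -3,0,0,0,0,0, -3,0,0,0,0,0]'; python3 avg.py 4
```

```text
clock: 6.27
tool_pos: [0.5138, 0.1027, 0.1517]
eef_rot: [0.552, 0.834, 0.004, -0.0]
contact_force: [-1.6, 2.3, 4.2]
opening: 0.007
t 6.42 z 151.73 sd [0.18 0.35 0.  ] along -87.5 lat 2.8 F [-0.95  2.28  3.91] sdF [0.65 0.54 0.37] rotfix [ 0.42 -0.25  0.35] open 0.002861958425135801
```

```bash
python3 -m creep '[-5,-1.5,0,0.3,-0.2,0.3, -5,-1,0,0,0,0, -5,0,0,0,0,0, -5,0,0,0,0,0, -5,0,0,0,0,0]'; python3 avg.py 3
```

```text
clock: 6.83
tool_pos: [0.5226, 0.0776, 0.1521]
eef_rot: [0.554, 0.833, 0.002, 0.0]
contact_force: [-1.6, 2.4, 4.6]
opening: 0.006
t 6.93 z 151.99 sd [0.23 0.7  0.05] along -60.5 lat 1.2 F [-0.07  0.98  4.03] sdF [1.22 1.17 0.48] rotfix [ 0.21 -0.03  0.04] open 0.005988079713134697
```

```bash
python3 -m creep '[-5,-1,0.2,0.2,0,0, -5,-0.5,0,0,0,0, -5,0,0,0,0,0, -5,0,0,0,0,0, -5,0,0,0,0,0]'; python3 avg.py 3
```

```text
clock: 7.35
tool_pos: [0.5313, 0.0518, 0.1518]
eef_rot: [0.554, 0.833, 0.0, -0.001]
contact_force: [-2.0, 3.2, 3.5]
opening: 0.006
t 7.45 z 151.71 sd [0.23 0.67 0.04] along -33.4 lat -0.7 F [-0.65  1.74  3.55] sdF [1.16 1.33 0.08] rotfix [-0.03 -0.04  0.02] open 0.007717782744559364
```

```bash
python3 -m creep '[-5,0.5,0,0,0,0, -5,0,0,0,0,0, -5,0,0,0,0,0, -5,0,0,0,0,0]'; python3 avg.py 3
```

```text
clock: 7.78
tool_pos: [0.5397, 0.0322, 0.1517]
eef_rot: [0.554, 0.833, -0.0, -0.001]
contact_force: [-1.5, 3.6, 4.6]
opening: 0.005
t 7.88 z 151.65 sd [0.22 0.64 0.04] along -12.1 lat -0.4 F [-0.58  1.54  3.85] sdF [0.69 1.95 0.53] rotfix [-0.07 -0.04  0.04] open 0.005084995921612543
```

```bash
python3 -m creep '[-5,0.5,0,0,0,0, -5,0,0,0,0,0, -5,0,0,0,0,0, -5,0,0,0,0,0, -5,0,0,0,0,0]'; python3 avg.py 3
python3 - <<'E'
from plant import *
import cv2,numpy as np
p=snapshot("scene")["color"][:,:,::-1];a=cv2.imread("pics/scene0.png")
f=lambda i:cv2.cvtColor(np.ascontiguousarray(i[200:250,180:305]),cv2.COLOR_BGR2GRAY).astype(np.float32)
print(cv2.phaseCorrelate(f(a),f(p)))
cv2.imwrite("pics/mid.png",cv2.resize(p[90:260,160:330],(600,600)))
E
```

```text
clock: 8.3
tool_pos: [0.5504, 0.0077, 0.1517]
eef_rot: [0.554, 0.833, -0.0, -0.001]
contact_force: [-2.0, 3.2, 3.0]
opening: 0.006
t 8.4 z 151.62 sd [0.22 0.68 0.04] along 14.7 lat -0.0 F [-1.06  1.61  3.5 ] sdF [0.72 1.67 0.36] rotfix [-0.09 -0.05  0.05] open 0.01005101667493087
((0.5155708507217227, 0.017961207090937847), 0.7709564100646973)
```

View pics/mid.png

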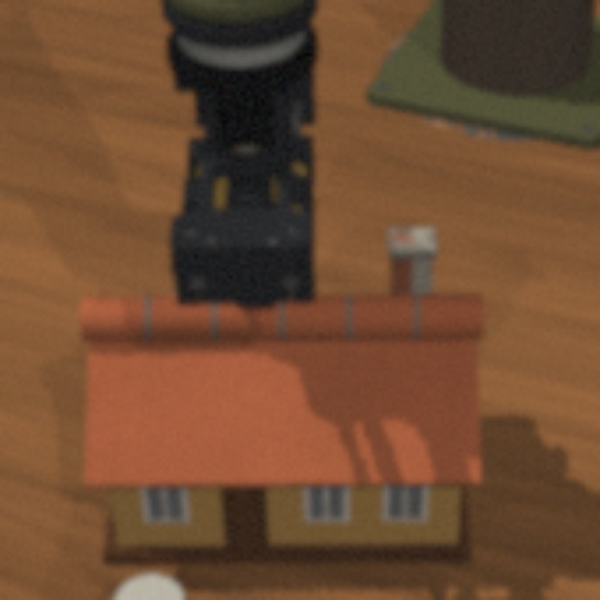

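The picture shows the fingers over piece 4 (columns 175–310 in the zoom) with the house unmoved to within half a pixel. I'll carry on.

```bash
python3 -m creep '[-5,0.2,0,0,0,0, -5,0,0,0,0,0, -5,0,0,0,0,0, -5,0,0,0,0,0, -5,0,0,0,0,0]'; python3 avg.py 3
```

```text
clock: 8.87
tool_pos: [0.5605, -0.016, 0.1517]
eef_rot: [0.553, 0.833, -0.0, -0.001]
contact_force: [-1.3, 1.8, 3.6]
opening: 0.007
t 8.97 z 151.69 sd [0.23 0.69 0.04] along 40.4 lat 0.2 F [-0.05  1.17  3.69] sdF [0.9  1.14 0.45] rotfix [-0.11 -0.08  0.14] open 0.005285460659244153
```

```bash
python3 -m creep '[-5,0,0,0,0,0, -5,0,0,0,0,0, -5,0,0,0,0,0, -5,0,0,0,0,0]'; python3 avg.py 3
```

```text
clock: 9.3
tool_pos: [0.5686, -0.0358, 0.1517]
eef_rot: [0.553, 0.833, -0.0, -0.002]
contact_force: [-1.3, 3.8, 4.5]
opening: 0.003
t 9.4 z 151.64 sd [0.23 0.68 0.04] along 61.8 lat 0.1 F [-0.69  1.74  4.05] sdF [0.43 1.83 0.37] rotfix [-0.12 -0.08  0.15] open 0.0038486454773761338
```

```bash
python3 -m creep '[-5,0,0,0,0,0, -5,0,0,0,0,0, -5,0,0,0,0,0, -5,0,0,0,0,0, -5,0,0,0,0,0]'; python3 avg.py 3
```

```text
clock: 9.82
tool_pos: [0.5789, -0.0605, 0.1516]
eef_rot: [0.553, 0.833, -0.0, -0.002]
contact_force: [-1.3, 2.4, 3.5]
opening: 0.004
t 9.92 z 151.58 sd [0.22 0.69 0.04] along 88.6 lat 0.0 F [-0.95  1.66  4.08] sdF [0.26 1.24 0.68] rotfix [-0.14 -0.09  0.16] open -0.0002105887819667973
```

```bash
python3 -m creep '[-4,0,0,0,0,0, -3,0,0,0,0,0, -1,0,0,0,0,0]'; python3 avg.py 5
python3 - <<'E'
from plant import *
import cv2,numpy as np
a=cv2.imread("pics/scene0.png");p=snapshot("scene")["color"][:,:,::-1];q=snapshot("side")["color"][:,:,::-1]
cv2.imwrite("pics/end.png",np.hstack([cv2.resize(p[110:260,170:320],(400,400)),cv2.resize(q[110:310,145:345],(400,400))]))
E
```

```text
clock: 10.17
tool_pos: [0.5824, -0.0695, 0.1516]
eef_rot: [0.554, 0.833, -0.001, -0.001]
contact_force: [-1.6, 3.2, 4.5]
opening: 0.005
t 10.37 z 151.59 sd [0.02 0.05 0.03] along 97.4 lat -0.1 F [-0.62  1.59  4.06] sdF [0.59 0.82 0.39] rotfix [-0.15 -0.07  0.13] open 0.0042581566414049265
```

View pics/end.png

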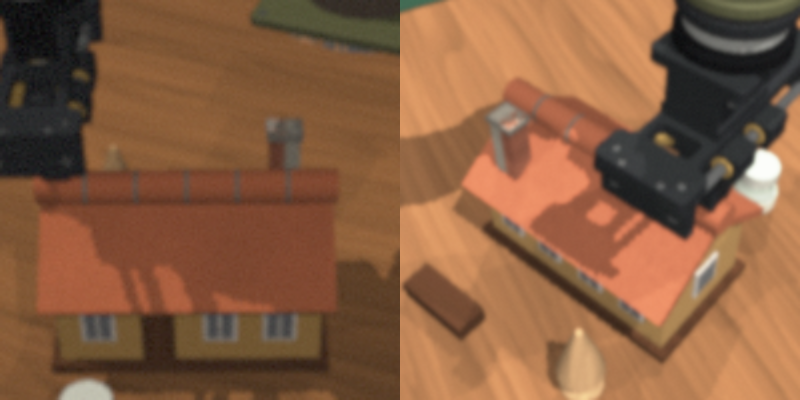

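The fingers rest within piece 6 (columns 36–84 in the left half), and the house, pot, tree and block look undisturbed. Handing in.

```bash
python3 -c "
from plant import *
print(finish_job()); s=get_state(); print(s['clock'],s['tool_pos'],s['contact_force'])"
```

```text
the job is handed in; nothing more can be done
None
the job is handed in; nothing more can be done
```

I ran the shut fingertips along the whole ridge in one stroke, from piece 1 by the chimney to piece 6. I handed the job in at about 10.4 s with them still pressing on piece 6. `finish_job()` gives no verdict, so I can't confirm the result beyond my own checks.

- **Touch down and stroke:** I touched down about 95 mm from the middle of the ridge, at the centre of piece 1. At each stop along the stroke the measured push was 3.5–4.1 N, with the tips at z ≈ 151.6–152.0 mm. By the given springs and heights that means the cap was held about 4–5 mm down, and it never showed signs of lifting off.
- **Final position:** The tips ended 97 mm along from the middle, 0.1 mm off the ridge line, so the 18 mm pads lie wholly on piece 6. They were pressing with about 4.1 N, and the cap was about 4–5 mm down.
- **Surroundings:** I compared the house with its starting picture once, at mid-stroke. It had moved about 0.5 px (about 1.5 mm), possibly only from the arm's shadow. In the final pictures the house is upright, and the pot, tree and block look untouched.

No check failed. The force readings are noisy (roughly 0.5 N, more while moving), so I relied on short averages.

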